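# Hold a reflectance reader's telescoping head over a seated standard

## Task

Put the large round white standard, white face up as it lies, fully home in the round nest of the reflectance reader's stage. Then squeeze the grip on the reading head so that its lock button goes in, draw the telescoping arm out until the broad line of its scale (120 mm) stands at the mouth of the sleeve, and keep it there for the reading by holding the grip: the arm springs back when let go, so the program finishes while holding. Leave the other things on the bench where they are.

Things in the scene. Friction and masses are not known exactly. Their poses are not given: they have to be found in the camera images.
- round_std: Loose reflectance standard to be seated: aluminium puck 50 mm in diameter, 20 mm thick, with a white ceramic disc in its top face, 65 to 125 g. Origin at the centre of its underside, z up. It starts flat on the bench.
- nest_round (a point): Centre of the floor of the round nest in the reader's stage plate, 27 mm above the bench; axes as the reader's. The nest is 52 mm in diameter, 7 mm deep, chamfered: the plate's top is 34 mm above the bench and a seated puck stands 13 mm proud of it. It lies on the arm's line: the head is over it at 120 mm extension; parked, the head's near face is 98 mm from this centre.
- nest_square (a point): Centre of the floor of the square nest (52 by 52 mm, 7 mm deep), 80 mm along the reader's +x from the round one; it stays empty.
- reader: Fixed bench reflectance reader, yaw within 0.25 rad: base plate 225 x 400 mm, 20 mm high; white tower on its +y end (top 185 mm above the bench); a steel sleeve runs from it towards -y and holds the telescoping arm with the reading head. Origin on the bench under the arm's line, 100 mm to the +y side of the round nest, 20 mm to the -y side of the parked head. z up.
- grip: Black grip block on top of the reading head, 28 mm across (reader's x), 34 mm along the arm (y), 46 mm high. Origin at its centre, 137 mm above the bench: top at 160 mm, the 44 mm wide head begins at 114 mm. Axes as the reader's. The grey lock button stands 5 mm out of its -x face, so it is 33 mm across until squeezed. Pinch it from above, across x; both sides are clear.
- read_arm (a joint): Extension of the telescoping arm in m: 0 parked and locked, 0.14 at the stop, growing as the head is drawn along the reader's -y, away from the tower. Equals the scale reading at the sleeve's mouth. Damped (25 N s/m), with a return spring of 5 N at 0 and 7 N at 0.12; locked at 0 (snaps in again there) until the lock button is pressed.
- lock_button (a joint): Travel of the lock button in m: 0 out, 0.005 fully in (pushed along the reader's +x into the grip). Spring 1.5 N at the start, 3.5 N fully in; the lock has let go by 0.003 and matters only at home.
- sleeve_mouth (a point): The edge of the sleeve's mouth on the sleeve's top line, 46 mm on the reader's +y side of its origin and 108 mm above the bench. The scale on the arm's top face is read here: fine lines each 5 mm, longer ones each 10 mm, and one broad line across the whole bar at 120 mm.
- square_std: Loose square standard, 50 x 50 x 20 mm, not needed. Origin at the centre of its underside.
- small_std: Loose small round standard, 36 mm in diameter, 20 mm thick, not needed. Origin at the centre of its underside.
- sample_jar: Clear jar with white lid, 60 mm in diameter, 85 mm high, bystander.
- crucible: White ceramic crucible, 48 mm in diameter, 36 mm high, bystander.
- spatula: Thin steel laboratory spatula 190 mm long lying on the bench, bystander.
- steel_beaker: Steel beaker, 84 mm in diameter, 110 mm high, bystander beyond the reader's tower.
- reagent: Glass bottle with blue cap, 72 mm in diameter, 160 mm high, bystander.
- brush: Brush 170 mm long lying on the bench, bystander.
There are look-alikes about, which are no part of the job. Leave any pink or red look-alike of the round_std alone.

How it is judged (in metres and radians):
On the way, in this order (a step that is already met when the one before it is completed fails the run):
1. the round standard lies fully home in the round nest, let go (distance between round_std and nest_round below 0.003 m and angle between round_std's own z axis and vertical below 0.06 rad and contact force between the fingers and round_std below 0.1 N), for 0.2 s.
2. the lock button of the grip is pressed in (value of joint lock_button above 0.003 m), for 0.1 s.
At the end, for the whole second after the job is handed in: The round standard is fully home in the round nest (within 3 mm of its floor's centre, level within 0.06 rad), the arm stands still at 120 mm, within 3 mm, and the gripper's fingers still hold the grip (more than 2 N) (distance between round_std and nest_round below 0.003 m and angle between round_std's own z axis and vertical below 0.06 rad and value of joint read_arm between 0.117 and 0.123 m and velocity of joint read_arm between -0.01 and 0.01 m/s and contact force between the fingers and grip above 2 N); the arm keeps its last pose, push and grip.
It fails at once if another thing on the bench is shoved or carried more than 30 mm (distance of any of square_std, small_std, sample_jar, crucible, spatula, steel_beaker, reagent, brush from where it was at the start of the episode above 0.03 m).
It also fails if it takes over 48 s, if anything falls off the work surface, if the arm or the gripper's body presses on something with over 40 N, if the wrist force passes 120 N, or if a joint passes its speed limit or range.

## Robot

A 6-joint arm with a two-finger parallel gripper is mounted at the origin on the work surface. World frame = base frame: x ahead of the robot, y to its left, z up, the work surface at z = 0. Lengths are in mm, angles in degrees, forces in N, time in s.
With the tool pointing down it reaches from about 300 to 850 mm from the base axis. Payload 4.2 kg.
Tool frame: the origin (TCP) lies at the very end of the fingers, on their centre line; the grasp point (between the pads) lies 19 mm behind it (env.grasp_offset is the distance from the TCP to the grasp point, in mm); z points along the fingers, y is the line along which they close (so a half turn about z gives the same grasp; the last joint's range is limited). The gripper opens to 91 mm and grips with 3 to 60 N. Pads are 32 mm wide; open, the fingers measure 118 mm over their backs; the gripper's body (76 mm by 178 mm) begins 60 mm behind the grasp point.
Start: joints at [67.323, 18.312, 89.639, -0, 72.044, -1.146], TCP at [211.038, 534.889, 213.976] pointing down, gripper open.
Joint ranges: [-177.97, 177.97], [-48.28, 115.42], [12.27, 149.76], [-77.06, 257.06], [2.81, 150.46], [-146.56, 146.56]. Speed limits (degrees/s): [147.25, 147.25, 180, 180, 180, 180].

## Interface

Orientations are given as [roll, pitch, yaw] about the fixed x, y, z axes, in that order (R = Rz(yaw) Ry(pitch) Rx(roll)).
In Python, from workcell import env gives the robot as it stands. The module is installed in compiled form; this text tells all that it offers.
- The arm moves only by the tool send_rows, never from a script. Its argument "motion" is a list of rows, each an object of numbers: "tx", "ty", "tz": the shift along the tool's x, y, z in units of 500 mm (1.0 is 500 mm); "rx", "ry", "rz": the turn, a rotation vector about the tool's x, y, z in units of 30 degrees (1.0 is 30 degrees); "gripper": the closure, from -1 (fully open) to 1 (shut). In form: [{"tx": .., "ty": .., "tz": .., "rx": .., "ry": .., "rz": .., "gripper": ..}, ...]. A call has 1 to 12 rows; each row shifts and turns the commanded pose from where the row before left it, along the tool's axes as they then stand; what a row does not reach is not made up. A row lasts 1/8 s, in which the tool goes at most 62.5 mm and 10.7 degrees, less where a joint would pass 70% of its speed; a pose out of reach is approached as far as the arm can. A call with a number of a shift or a turn outside -1 to 1 is refused whole. A call with a gripper value outside its range is refused whole. The fingers move at their own pace and stop on an object; "grip_force" is the grip in N (left out, the last holds). Time passes only in rows, so rows that do not move let the fingers close. It gives the time, the measured TCP pose, the force, the opening and the grip force at its end, in the units of the state.
- env.state(): the state, without advancing time (a new reading comes with each control period).
- env.grab_frame(name): name is "scene" or "top"; returns a dict with "frame" (420x560x3 uint8, red, green, blue), "vertical_fov" (degrees; the focal length in pixels is half the picture's height over the tangent of half this angle, whatever the lens; pixels are square), "cx", "cy" (the principal point, pixels), "rvec" (rotation vector, rad) and "tvec" (3), from world to camera coordinates, as OpenCV has them. Camera axes: x right, y down, z forward; pixel columns grow to the right and rows downward; lengths in mm; the calibration is good to about 2 mm. A picture is of the moment at which its call begins. There is no depth.
- env.job_done(): hands the job in; it is judged then, once.
The state is a dict: "time_s": time; "qpos": joint angles; "qvel": joint speeds; "effort": joint torques, N m; "ee_pos": TCP position; "ee_rot": TCP orientation; "force": force on the tool from outside, world axes, zero at the start; "torque": the same for the moment, N m; "gripper_width": finger opening in mm; "gripper_force": force on a finger pad.
Only numpy, scipy, OpenCV 4.12 (cv2) and the standard library are available. Lean on these libraries where they do the work, as an engineer would, in place of code of your own. Each camera call takes 0.05 s, during which the arm holds its last target. There are 200 camera calls.

## Working session

There is one attempt and no reset: what is moved stays moved. The work goes in short steps, Python scripts to look and compute and a tool call to move; the robot and the scene stay as the last step left them, time stands still between calls to the robot, and variables do not carry over. Pictures are saved under pics/ and viewed, at most 10 in all, crops included, and the job is handed in when it is done.

Besides the shell and the picture viewer there is one more tool, called after "Request:" in YAML: its name, and indented under it one key for each argument. send_rows: Moves the arm, as the interface text tells. Shifts and turns lie within -1 to 1; 1 stands for 500 mm of shift or 30 degrees of turn. Its arguments: {"type":"object","properties":{"motion":{"type":"array"},"grip_force":{"type":"number"}},"required":["motion"]}

```bash
mkdir -p pics
cat > h.py <<'E'
import cv2,numpy as np
from workcell import env
def grab(n):
    d=env.grab_frame(n); f=210/np.tan(np.radians(d["vertical_fov"])/2)
    d["K"]=np.array([[f,0,d["cx"]],[0,f,d["cy"]],[0,0,1.]]); d["R"]=cv2.Rodrigues(np.array(d["rvec"],float))[0]; d["t"]=np.array(d["tvec"],float).ravel()
    d["bgr"]=cv2.cvtColor(d["frame"],cv2.COLOR_RGB2BGR); return d
def ray(d,uv,z):
    c=-d["R"].T@d["t"]; v=d["R"].T@np.linalg.inv(d["K"])@np.array([*uv,1.]); return c+v*(z-c[2])/v[2]
def proj(d,p): 
    q=d["K"]@(d["R"]@np.array(p,float)+d["t"]); return q[:2]/q[2]
E
python3 - <<'E'
from h import *
for n in("scene","top"):
    d=grab(n); cv2.imwrite(f"pics/{n}0.png",d["bgr"]); print(n,d["K"][0,0],d["cx"],d["cy"],-d["R"].T@d["t"])
print(env.state())
E
```

```text
scene 477.294298815058 271.42058517558803 212.2478050217036 [1320.116391   -728.06345228  877.40883597]
top 391.67849827037264 277.82810691237273 202.86901153134085 [ 355.18745478   22.60363379 1177.83471495]
{'time_s': 0.1, 'qpos': array([ 6.73241906e+01,  1.83475510e+01,  8.97008133e+01, -7.71032848e-04,
        7.20429579e+01, -1.14662923e+00]), 'qvel': array([ 0.03027556, -0.02296148, -0.11721034, -0.10320703, -0.07125473,
       -0.03664538]), 'effort': array([-1.74704390e-03, -4.13333774e+01, -2.32509702e+01,  7.27449870e-02,
        4.22195171e-02, -4.57141925e-05]), 'ee_pos': array([210.8436759 , 534.45535355, 213.19916184]), 'ee_rot': array([-1.79908681e+02, -1.09451139e-03,  1.58471057e+02]), 'force': array([-0.20530064, -0.19746121, -0.33692884]), 'torque': array([-0.00839661,  0.02887363,  0.00069735]), 'gripper_force': 0.0, 'gripper_width': 91.18522414190429}
```

View pics/scene0.png

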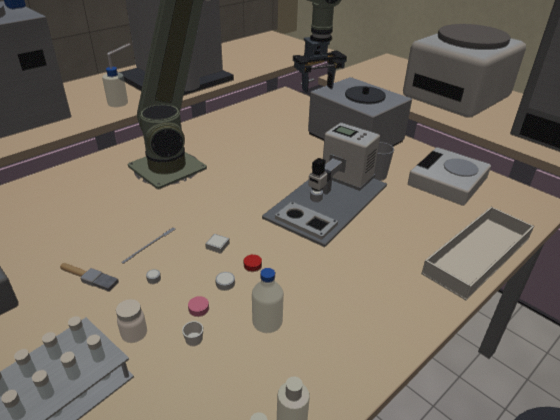

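View pics/top0.png

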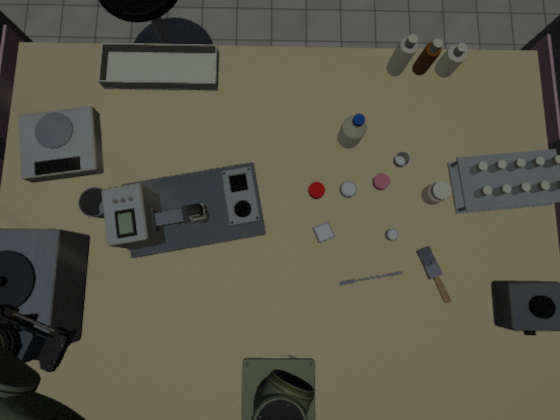

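In the scene view the white disc is at (226,280); in the top view it is at (348,189). Other things it could be taken for (top-view pixels):
- red disc (317,190) and pink disc (381,181)
- small standard (392,234)
- square standard (323,232)
- crucible (402,159)
- jar lid (440,191)

I choose the large white disc at (348,189). In the top view the round nest is at (243,209) and the square nest at (238,183).

Run:
```python
from h import *
T=grab("top");S=grab("scene")
def blobs(d,box,mask):
    x0,y0,x1,y1=box; m=np.zeros(mask.shape,np.uint8); m[y0:y1,x0:x1]=mask[y0:y1,x0:x1]*255
    cs,_=cv2.findContours(m,cv2.RETR_EXTERNAL,cv2.CHAIN_APPROX_NONE)
    return max(cs,key=cv2.contourArea)
for n,d,box in(("top",T,(334,176,362,204)),("scene",S,(210,266,242,296))):
    hsv=cv2.cvtColor(d["bgr"],cv2.COLOR_BGR2HSV); m=hsv[...,1]<60
    c=blobs(d,box,m); e=cv2.fitEllipse(c); print(n,"puck",e,ray(d,e[0],20 if n=="top" else 15), cv2.contourArea(c))
    small={"top":(384,226,400,242),"scene":(144,267,162,283)}[n]
    c=blobs(d,small,m); e=cv2.fitEllipse(c); print("small",e,ray(d,e[0],20))
# nests
g=cv2.cvtColor(T["bgr"],cv2.COLOR_BGR2GRAY)
for nm,box in(("round",(233,199,253,219)),("square",(227,172,249,194))):
    c=blobs(T,box,g<70); e=cv2.minAreaRect(c); M=cv2.moments(c); uv=(M["m10"]/M["m00"],M["m01"]/M["m00"])
    print(nm,e,uv,ray(T,uv,34)[:2],ray(T,uv,27)[:2],cv2.contourArea(c))
def crop(d,x0,y0,x1,y1,w,h): return cv2.resize(d["bgr"][y0:y1,x0:x1],(w,h),interpolation=cv2.INTER_CUBIC)
a=crop(T,100,160,270,260,800,470)
b=crop(S,205,262,245,302,130,130)
b2=crop(T,300,150,420,200,312,130); b3=crop(S,260,190,345,240,221,130)
cv2.imwrite("pics/c1.png",np.vstack([a,np.hstack([b,b2,b3,np.zeros((130,137,3),np.uint8)])]))
```

```text
top puck ((348.18511962890625, 188.57879638671875), (16.85735511779785, 17.405170440673828), 62.13304901123047) [ 597.30807056 -206.79154038   20.        ] 227.5
small ((391.72607421875, 234.0584716796875), (12.206758499145508, 13.560400009155273), 90.6978530883789) [ 460.64048303 -333.39574278   20.        ]
scene puck ((224.80430603027344, 280.4541320800781), (20.35489845275879, 21.800888061523438), 92.54546356201172) [ 599.9878038  -210.10814843   15.        ] 326.5
small ((152.93515014648438, 275.3203125), (14.8723726272583, 15.64526653289795), 94.68801879882812) [ 466.22581841 -338.15496263   20.        ]
round ((242.0, 208.5), (17.0, 16.0), 90.0) (242.16218236173393, 208.37668161434976) [531.54107334 111.15927522] [532.6203161  111.70121496] 223.0
square ((237.64865112304688, 182.39190673828125), (17.426292419433594, 17.59069061279297), 80.53767395019531) (237.6323086196504, 182.33694996986137) [610.02052416 126.39749979] [611.58004273 127.03269389] 276.5
```

View pics/c1.png

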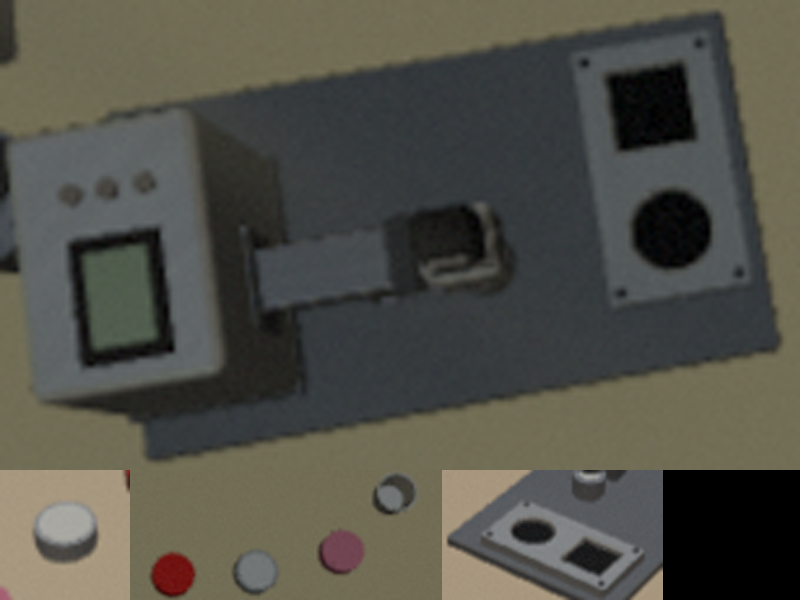

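The large white puck is confirmed: 50 mm across, beside the red and pink ones. Next I work out the yaw, the bottle's clearance and the approach.

```bash
cat >> h.py <<'E'
def go(target,yaw=None):
    """tool-axis units from the present pose to world target (tool down)"""
    s=env.state(); y0=s["ee_rot"][2]; a=np.radians(y0); d=np.array(target,float)-s["ee_pos"]
    print("tx %.4f ty %.4f tz %.4f"%((d[0]*np.cos(a)+d[1]*np.sin(a))/500,(d[0]*np.sin(a)-d[1]*np.cos(a))/500,-d[2]/500), "rz %.4f"%(0 if yaw is None else -(yaw-y0)/30))
E
python3 - <<'E'
from h import *
T=grab("top");S=grab("scene")
f=lambda x,y:(100+x/4.706,160+y/4.7)
def ang(a,b,z): 
    v=ray(T,f(*b),z)-ray(T,f(*a),z); return np.degrees(np.arctan2(v[1],v[0]))
print("reader y axis edges:",ang((778,348),(145,458),20)-90, "x axis edge",ang((748,285),(718,14),20),"stage",ang((615,305),(573,55),34),ang((748,282),(710,32),34))
print("bottle cap",ray(T,(358.5,120),160),"base scene",ray(S,(267,316),0))
print("grip top",ray(T,f(445,235),160))
# puck offset by rotation-first commanded pose
p=np.array([598,-207,120]);s=env.state()["ee_pos"];d=p-s;a=np.radians(100)
print((d[0]*np.cos(a)+d[1]*np.sin(a))/500,(d[0]*np.sin(a)-d[1]*np.cos(a))/500,-d[2]/500)
E
```

```text
reader y axis edges: 10.365668667084051 x axis edge 7.11916298409457 stage 10.980797340669477 9.420231198766468
bottle cap [ 760.36876797 -211.8756685   160.        ] base scene [ 750.13484544 -200.98466041    0.        ]
grip top [506.64620474 225.81128206 160.        ]
-1.5953250678514315 0.504688385977148 0.18733244026303159
```

Request:
send_rows:
  motion:
    - {"rz":0.3225,"gripper":-1}
    - {"rz":0.3225,"gripper":-1}
    - {"rz":0.3225,"gripper":-1}
    - {"rz":0.3225,"gripper":-1}
    - {"rz":0.3225,"gripper":-1}
    - {"rz":0.3225,"gripper":-1}
    - {"tx":-0.1,"ty":0.032,"gripper":-1}
    - {"tx":-0.1,"ty":0.032,"gripper":-1}
    - {"tx":-0.1,"ty":0.032,"gripper":-1}
    - {"tx":-0.1,"ty":0.032,"gripper":-1}
    - {"tx":-0.1,"ty":0.032,"gripper":-1}
    - {"tx":-0.1,"ty":0.032,"gripper":-1}

```text
invalid input at $.motion[0]: expected keys tx, ty, tz, rx, ry, rz, gripper
```

Request:
send_rows:
  motion:
    - {"tx":-0.1,"ty":0.032,"gripper":-1}
    - {"tx":-0.1,"ty":0.032,"gripper":-1}
    - {"tx":-0.1,"ty":0.032,"gripper":-1}
    - {"tx":-0.1,"ty":0.032,"gripper":-1}
    - {"tx":-0.1,"ty":0.032,"gripper":-1}
    - {"tx":-0.1,"ty":0.032,"tz":0.05,"gripper":-1}
    - {"tx":-0.1,"ty":0.032,"tz":0.05,"gripper":-1}
    - {"tx":-0.1,"ty":0.032,"tz":0.05,"gripper":-1}
    - {"tx":-0.1,"ty":0.032,"tz":0.03,"gripper":-1}
    - {"gripper":-1}
    - {"gripper":-1}

```text
invalid input at $.motion[0]: expected keys tx, ty, tz, rx, ry, rz, gripper
```

Run:
```python
from h import *
s=env.state();print(s["time_s"],s["ee_pos"],s["ee_rot"],s["qpos"]);go([597.5,-207,10],100.4)
```

```text
0.3 [210.97683691 534.72513844 213.66622013] [-1.79966681e+02 -3.88679777e-04  1.58466632e+02] [ 6.73220437e+01  1.83273510e+01  8.96617967e+01 -2.91132096e-04
  7.20441719e+01 -1.14449873e+00]
tx -1.2636 ty -1.0962 tz 0.4073 rz 1.9356
```

All keys are required.

Request:
send_rows:
  motion:
    - {"tx":0,"ty":0,"tz":0,"rx":0,"ry":0,"rz":0.3225,"gripper":-1}
    - {"tx":0,"ty":0,"tz":0,"rx":0,"ry":0,"rz":0.3225,"gripper":-1}
    - {"tx":0,"ty":0,"tz":0,"rx":0,"ry":0,"rz":0.3225,"gripper":-1}
    - {"tx":0,"ty":0,"tz":0,"rx":0,"ry":0,"rz":0.3225,"gripper":-1}
    - {"tx":0,"ty":0,"tz":0,"rx":0,"ry":0,"rz":0.3225,"gripper":-1}
    - {"tx":0,"ty":0,"tz":0,"rx":0,"ry":0,"rz":0.3225,"gripper":-1}
    - {"tx":-0.1,"ty":0.032,"tz":0,"rx":0,"ry":0,"rz":0,"gripper":-1}
    - {"tx":-0.1,"ty":0.032,"tz":0,"rx":0,"ry":0,"rz":0,"gripper":-1}
    - {"tx":-0.1,"ty":0.032,"tz":0,"rx":0,"ry":0,"rz":0,"gripper":-1}
    - {"tx":-0.1,"ty":0.032,"tz":0,"rx":0,"ry":0,"rz":0,"gripper":-1}
    - {"tx":-0.1,"ty":0.032,"tz":0,"rx":0,"ry":0,"rz":0,"gripper":-1}
    - {"tx":-0.1,"ty":0.032,"tz":0,"rx":0,"ry":0,"rz":0,"gripper":-1}

```text
time_s: 1.8
ee_pos: [360.3, 255.7, 214.1]
ee_rot: [180.0, -0.0, 100.4]
force: [1.0, 1.2, 0.2]
gripper_width: 91.5
gripper_force: 0.0
```

Request:
send_rows:
  motion:
    - {"tx":-0.1,"ty":0.032,"tz":0,"rx":0,"ry":0,"rz":0,"gripper":-1}
    - {"tx":-0.1,"ty":0.032,"tz":0,"rx":0,"ry":0,"rz":0,"gripper":-1}
    - {"tx":-0.1,"ty":0.032,"tz":0,"rx":0,"ry":0,"rz":0,"gripper":-1}
    - {"tx":-0.1,"ty":0.032,"tz":0,"rx":0,"ry":0,"rz":0,"gripper":-1}
    - {"tx":-0.1,"ty":0.032,"tz":0,"rx":0,"ry":0,"rz":0,"gripper":-1}
    - {"tx":-0.1,"ty":0.032,"tz":0.05,"rx":0,"ry":0,"rz":0,"gripper":-1}
    - {"tx":-0.1,"ty":0.032,"tz":0.05,"rx":0,"ry":0,"rz":0,"gripper":-1}
    - {"tx":-0.1,"ty":0.032,"tz":0.05,"rx":0,"ry":0,"rz":0,"gripper":-1}
    - {"tx":-0.1,"ty":0.032,"tz":0.03,"rx":0,"ry":0,"rz":0,"gripper":-1}
    - {"tx":0,"ty":0,"tz":0,"rx":0,"ry":0,"rz":0,"gripper":-1}
    - {"tx":0,"ty":0,"tz":0,"rx":0,"ry":0,"rz":0,"gripper":-1}

```text
time_s: 3.18
ee_pos: [582.3, -159.1, 123.7]
ee_rot: [-180.0, -0.1, 100.4]
force: [0.3, 1.1, 0.4]
gripper_width: 91.6
gripper_force: 0.0
```

Run:
```python
from h import *
s=env.state();print(s["time_s"],s["ee_pos"],s["ee_rot"],s["qpos"]);go([597.5,-207,11],100.4)
```

```text
3.175 [ 582.30308927 -159.05318247  123.72795975] [-1.79958226e+02 -5.27375513e-02  1.00387023e+02] [-1.63847384e+01  2.47466819e+01  9.33086157e+01  3.20137437e-02
  6.20057572e+01 -2.67868227e+01]
tx -0.0998 ty 0.0126 tz 0.2255 rz -0.0004
```

Request:
send_rows:
  motion:
    - {"tx":-0.051,"ty":0.006,"tz":0.02,"rx":0,"ry":0,"rz":0,"gripper":-1}
    - {"tx":-0.051,"ty":0.007,"tz":0.04,"rx":0,"ry":0,"rz":0,"gripper":-1}
    - {"tx":0,"ty":0,"tz":0.06,"rx":0,"ry":0,"rz":0,"gripper":-1}
    - {"tx":0,"ty":0,"tz":0.06,"rx":0,"ry":0,"rz":0,"gripper":-1}
    - {"tx":0,"ty":0,"tz":0.0455,"rx":0,"ry":0,"rz":0,"gripper":-1}
    - {"tx":0,"ty":0,"tz":0,"rx":0,"ry":0,"rz":0,"gripper":-1}
    - {"tx":0,"ty":0,"tz":0,"rx":0,"ry":0,"rz":0,"gripper":-1}

```text
time_s: 4.05
ee_pos: [599.1, -208.6, 12.2]
ee_rot: [179.9, 0.1, 100.4]
force: [-0.2, 0.8, -0.2]
gripper_width: 91.3
gripper_force: 0.0
```

Request:
send_rows:
  motion:
    - {"tx":0,"ty":0,"tz":0,"rx":0,"ry":0,"rz":0,"gripper":1}
    - {"tx":0,"ty":0,"tz":0,"rx":0,"ry":0,"rz":0,"gripper":1}
    - {"tx":0,"ty":0,"tz":0,"rx":0,"ry":0,"rz":0,"gripper":1}
    - {"tx":0,"ty":0,"tz":0,"rx":0,"ry":0,"rz":0,"gripper":1}
    - {"tx":0,"ty":0,"tz":0,"rx":0,"ry":0,"rz":0,"gripper":1}
    - {"tx":0,"ty":0,"tz":0,"rx":0,"ry":0,"rz":0,"gripper":1}
  grip_force: 12

```text
time_s: 4.8
ee_pos: [598.1, -208.3, 11.3]
ee_rot: [-180.0, -0.0, 100.4]
force: [-1.6, 0.3, 2.6]
gripper_width: 49.5
gripper_force: 12.0
```

Run:
```python
from h import *
s=env.state();print(s["time_s"],s["ee_pos"],s["ee_rot"],s["force"],s["gripper_width"],s["gripper_force"])
for n in("top",):
    d=grab(n);cv2.imwrite("pics/g_top.png",cv2.resize(d["bgr"][150:230,300:400],(800,640)))
d=grab("scene");u,v=proj(d,[598,-208,20]).astype(int);print(u,v)
cv2.imwrite("pics/g1.png",cv2.resize(d["bgr"][v-40:v+35,u-50:u+50],(800,600),interpolation=cv2.INTER_CUBIC))
```

```text
4.8 [ 598.07685349 -208.30933776   11.25595874] [-1.79972705e+02 -1.22233735e-02  1.00423559e+02] [-1.59930896  0.32929344  2.56197214] 49.51898536480303 12.000183910131454
224 278
```

View pics/g1.png

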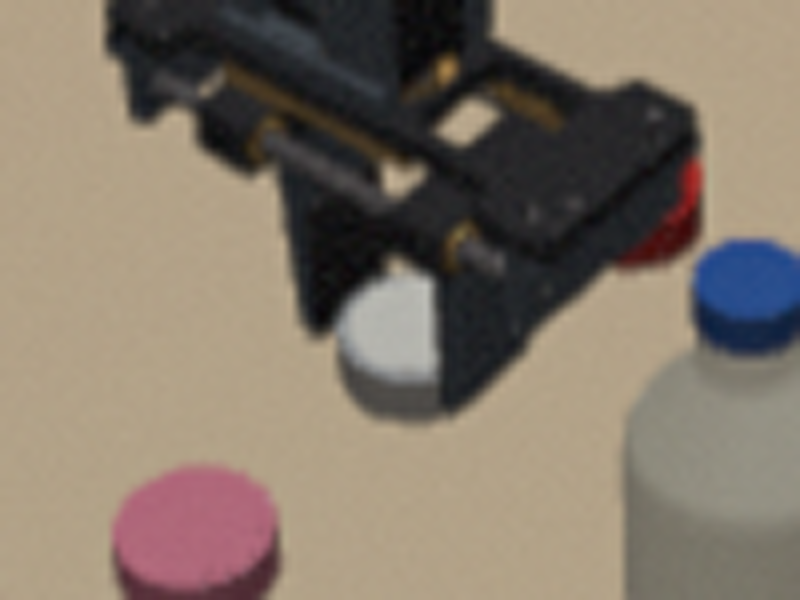

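The puck is gripped at 49.5 mm between the fingers; the red and pink discs and the bottle are clear. Now I lift and carry it over the nest.

Request:
send_rows:
  motion:
    - {"tx":0,"ty":0,"tz":-0.04,"rx":0,"ry":0,"rz":0,"gripper":1}
    - {"tx":0,"ty":0,"tz":-0.06,"rx":0,"ry":0,"rz":0,"gripper":1}
    - {"tx":0.03,"ty":0,"tz":-0.04,"rx":0,"ry":0,"rz":0,"gripper":1}
    - {"tx":0.08,"ty":-0.002,"tz":0,"rx":0,"ry":0,"rz":0,"gripper":1}
    - {"tx":0.09,"ty":-0.003,"tz":0,"rx":0,"ry":0,"rz":0,"gripper":1}
    - {"tx":0.09,"ty":-0.003,"tz":0,"rx":0,"ry":0,"rz":0,"gripper":1}
    - {"tx":0.09,"ty":-0.003,"tz":0,"rx":0,"ry":0,"rz":0,"gripper":1}
    - {"tx":0.09,"ty":-0.003,"tz":0,"rx":0,"ry":0,"rz":0,"gripper":1}
    - {"tx":0.09,"ty":-0.002,"tz":0,"rx":0,"ry":0,"rz":0,"gripper":1}
    - {"tx":0.06,"ty":0,"tz":0,"rx":0,"ry":0,"rz":0,"gripper":1}
    - {"tx":0.03,"ty":0,"tz":0.01,"rx":0,"ry":0,"rz":0,"gripper":1}
    - {"tx":0,"ty":0,"tz":0.02,"rx":0,"ry":0,"rz":0,"gripper":1}

```text
time_s: 6.4
ee_pos: [531.5, 110.6, 65.9]
ee_rot: [180.0, 0.0, 100.5]
force: [0.4, -0.2, -0.7]
gripper_width: 49.4
gripper_force: 12.0
```

Request:
send_rows:
  motion:
    - {"tx":0,"ty":0,"tz":0,"rx":0,"ry":0,"rz":0,"gripper":1}
    - {"tx":0,"ty":0,"tz":0,"rx":0,"ry":0,"rz":0,"gripper":1}

```text
time_s: 6.65
ee_pos: [531.9, 108.9, 65.9]
ee_rot: [-180.0, 0.0, 100.3]
force: [-0.3, 0.2, -2.5]
gripper_width: 49.6
gripper_force: 12.0
```

Run:
```python
from h import *
s=env.state();print(s["time_s"],s["ee_pos"],s["ee_rot"],s["force"],s["gripper_width"],s["gripper_force"])
out=[]
for n in("scene","top"):
    d=grab(n);cv2.imwrite(f"pics/raw_{n}1.png",d["bgr"]);u,v=proj(d,[531,111,45]).astype(int);print(n,u-40,v-45)
    out.append(cv2.resize(d["bgr"][v-45:v+30,u-40:u+40],(400,375),interpolation=cv2.INTER_CUBIC))
cv2.imwrite("pics/n1.png",np.hstack(out))
```

```text
6.65 [531.86156029 108.87954179  65.9419015 ] [-1.79977252e+02  5.51502157e-03  1.00333796e+02] [-0.30035104  0.209791   -2.53270389] 49.6162699579615 11.999539285898209
scene 255 164
top 201 162
```

View pics/n1.png

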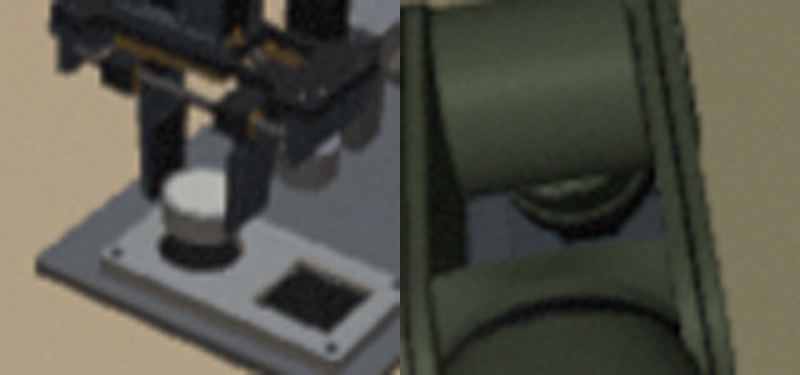

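The scene view shows the puck level over the nest at about crop (200,205), close to centred. The top view is blocked by the arm. I'll check the nest and puck centres with the scene camera too.

Run:
```python
from h import *
d=grab("scene"); im=cv2.imread("pics/scene0.png"); im1=cv2.imread("pics/raw_scene1.png")
def ell(im,box,f,s=6):
    x0,y0,x1,y1=box; g=cv2.resize(cv2.cvtColor(im[y0:y1,x0:x1],cv2.COLOR_BGR2GRAY),None,fx=s,fy=s,interpolation=cv2.INTER_CUBIC)
    m=f(g).astype(np.uint8)*255; c=max(cv2.findContours(m,0,1)[0],key=cv2.contourArea)
    e=cv2.fitEllipse(c); h=cv2.convexHull(c)[:,0]; cvt=lambda p:((p[0]+.5)/s-.5+x0,(p[1]+.5)/s-.5+y0)
    return cvt(e[0]),np.array(e[1])/s,e[2],cvt(h.min(0)),cvt(h.max(0)),cv2.contourArea(c)/s/s
def exp(c,z,r=25):
    a=np.linspace(0,6.28,200);q=np.array([proj(d,[c[0]+r*np.cos(t),c[1]+r*np.sin(t),z]) for t in a]);return cv2.fitEllipse(q.astype(np.float32)),q.min(0),q.max(0)
for th in(150,165,180):
    r=ell(im,(210,266,242,296),lambda g:g>th);print("puck",th,r,ray(d,r[0],20))
print(exp((597,-207),20))
for th in(60,75,90):
    r=ell(im,(280,202,311,225),lambda g:g<th);print("nest",th,r,ray(d,r[0],34))
print(exp((531.5,111),34,26))
for th in(150,165,180):
    r=ell(im1,(284,195,306,212),lambda g:g>th);print("held",th,r)
print(exp((532,110.4),75))
```

```text
puck 150 ((225.5338249206543, 280.52892176310223), array([35.18930562, 37.87294006]), 91.18622589111328, (np.float64(209.58333333333334), np.float64(265.5833333333333)), (np.float64(241.41666666666666), np.float64(295.4166666666667)), 949.1666666666666) [ 605.6133922  -211.90493123   20.        ]
puck 165 ((224.6271489461263, 277.7645492553711), array([ 9.68764114, 14.69539007]), 85.830078125, (np.float64(217.08333333333334), np.float64(272.9166666666667)), (np.float64(231.91666666666666), np.float64(282.75)), 111.2638888888889) [ 596.20272768 -207.40724145   20.        ]Traceback (most recent call last):
  File "<stdin>", line 11, in <module>
  File "<stdin>", line 5, in ell
ValueError: max() iterable argument is empty
```

Run:
```python
from h import *
d=grab("scene"); im=cv2.imread("pics/scene0.png"); im1=cv2.imread("pics/raw_scene1.png")
def ell(im,box,f,s=6):
    x0,y0,x1,y1=box; g=cv2.resize(cv2.cvtColor(im[y0:y1,x0:x1],cv2.COLOR_BGR2GRAY),None,fx=s,fy=s,interpolation=cv2.INTER_CUBIC)
    m=f(g).astype(np.uint8)*255; c=max(cv2.findContours(m,0,1)[0],key=cv2.contourArea)
    e=cv2.fitEllipse(c); h=c[:,0]; cvt=lambda p:np.round(((p[0]+.5)/s-.5+x0,(p[1]+.5)/s-.5+y0),2)
    return cvt(e[0]),np.array(e[1])/s,e[2],cvt(h.min(0)),cvt(h.max(0))
def exp(c,z,r=25):
    a=np.linspace(0,6.28,200);q=np.array([proj(d,[c[0]+r*np.cos(t),c[1]+r*np.sin(t),z]) for t in a]);return cv2.fitEllipse(q.astype(np.float32)),q.min(0),q.max(0)
for th in(60,75,90):
    r=ell(im,(282,203,308,225),lambda g:g<th);print("nest",th,r,ray(d,r[0],34))
print(exp((531.5,111),34,26))
g=cv2.cvtColor(im1,cv2.COLOR_BGR2GRAY);print(g[196:212,283:306])
print(exp((532,110.4),75), exp((532,110.4),55))
```

```text
nest 60 (array([294.49, 213.32]), array([ 8.21851222, 15.81407547]), 93.2006607055664, array([286.58, 209.25]), array([302.58, 217.42])) [531.79371621 108.60952394  34.        ]
nest 75 (array([294.52, 213.28]), array([ 8.93244807, 16.42587535]), 93.11551666259766, array([286.25, 208.92]), array([302.75, 217.75])) [531.71092796 108.81886578  34.        ]
nest 90 (array([294.56, 213.2 ]), array([ 9.59430822, 17.00715256]), 93.0161361694336, array([286.08, 208.42]), array([303.08, 217.92])) [531.50543472 109.1931619   34.        ]
(((294.99053955078125, 213.03590393066406), (10.289633750915527, 17.43288803100586), 92.92271423339844), array([286.28155315, 207.87905314]), array([303.69892654, 218.19321184]))
[[ 61  31  24  12  23  12  18  14  36  78  94  96  94  96  94  96  91  56
   34  32  34  32  29]
 [ 62  30  27  20  15  14  19  29  56  87 111 120 121 117 111 107  97  57
   35  35  37  32  32]
 [ 65  28  23  17  17  30  58  88 113 131 151 162 165 159 151 147 126  63
   33  35  37  30  32]
 [ 60  37  23  14  29  63 112 152 164 177 177 177 177 178 178 177 165  73
   32  39  38  34  34
[... 818 characters left out ...]
4  77  79  81  78  75  75  67  33
   34  36  52  92 124]
 [138 138 139 139 130  79  74  72  75  75  77  73  76  76  76  72  59  32
   35  49  94 135 139]
 [137 139 136 138 120  77  69  72  73  74  76  75  75  75  74  73  61  42
   44  71 123 139 138]
 [138 137 137 122  81  45  33  56  67  71  73  76  76  78  77  73  67  51
   51  77 123 140 139]]
(((295.5420227050781, 201.9303741455078), (9.749868392944336, 17.05976676940918), 92.82386779785156), array([287.01923107, 197.04374587]), array([304.06433557, 206.81748784])) (((295.2589416503906, 207.46798706054688), (9.826315879821777, 16.91696548461914), 92.8717041015625), array([286.80759459, 202.54320015]), array([303.70973511, 212.39324061]))
```

Request:
send_rows:
  motion:
    - {"tx":0.001,"ty":0,"tz":0.02,"rx":0,"ry":0,"rz":0,"gripper":1}
    - {"tx":0,"ty":0,"tz":0.02,"rx":0,"ry":0,"rz":0,"gripper":1}
    - {"tx":0,"ty":0,"tz":0.004,"rx":0,"ry":0,"rz":0,"gripper":1}
    - {"tx":0,"ty":0,"tz":0.002,"rx":0,"ry":0,"rz":0,"gripper":1}
    - {"tx":0,"ty":0,"tz":0,"rx":0,"ry":0,"rz":0,"gripper":1}

```text
time_s: 7.48
ee_pos: [531.1, 110.3, 43.8]
ee_rot: [-180.0, 0.0, 100.4]
force: [-2.7, -1.0, 7.1]
gripper_width: 49.9
gripper_force: 12.1
```

Request:
send_rows:
  motion:
    - {"tx":0,"ty":0,"tz":0.002,"rx":0,"ry":0,"rz":0,"gripper":1}
    - {"tx":0,"ty":0,"tz":0.002,"rx":0,"ry":0,"rz":0,"gripper":1}
    - {"tx":0,"ty":0,"tz":0,"rx":0,"ry":0,"rz":0,"gripper":1}

```text
time_s: 7.85
ee_pos: [530.8, 110.2, 42.0]
ee_rot: [-179.9, 0.0, 100.4]
force: [-3.2, -1.5, 9.1]
gripper_width: 50.0
gripper_force: 12.2
```

Request:
send_rows:
  motion:
    - {"tx":0,"ty":-0.002,"tz":0.002,"rx":0,"ry":0,"rz":0,"gripper":1}
    - {"tx":0,"ty":-0.001,"tz":0.002,"rx":0,"ry":0,"rz":0,"gripper":1}
    - {"tx":0,"ty":0,"tz":0.002,"rx":0,"ry":0,"rz":0,"gripper":1}
    - {"tx":0,"ty":0,"tz":0,"rx":0,"ry":0,"rz":0,"gripper":1}

```text
time_s: 8.35
ee_pos: [530.2, 110.1, 39.5]
ee_rot: [180.0, 0.0, 100.4]
force: [-2.8, 0.1, 11.0]
gripper_width: 50.0
gripper_force: 12.5
```

Run:
```python
from h import *
d=grab("scene");cv2.imwrite("pics/raw_scene2.png",d["bgr"])
cv2.imwrite("pics/n2.png",cv2.resize(d["bgr"][185:235,265:332],(804-4,600),interpolation=cv2.INTER_CUBIC))
```

```text
(no output)
```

View pics/n2.png

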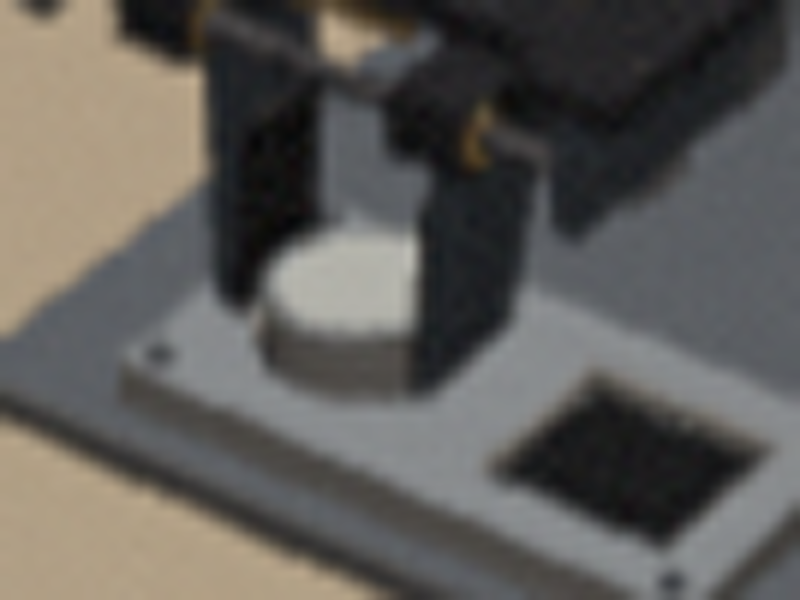

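The puck has pushed up in the grip. About 19 mm of its side shows, so it sits on the nest's rim rather than in it. I'll compare its edge with the nest's dark ellipse.

Run:
```python
from h import *
a=cv2.cvtColor(cv2.imread("pics/scene0.png"),6);b=cv2.cvtColor(cv2.imread("pics/raw_scene2.png"),6)
np.set_printoptions(linewidth=200)
print(a[205:221,283:307]);print(b[201:221,283:307])
```

```text
[[ 91  92 100 109 125 129 129 130 130 129 128 131 132 131 132 129 129 122 110 101  93  90  92  90]
 [ 91 100 116 130 133 131 131 131 128 130 131 128 131 128 131 130 133 132 129 125 112 102  96  91]
 [100 117 129 130 130 130 131 131 131 131 125 125 126 127 130 131 128 131 133 133 130 125 118 107]
 [117 130 132 130 132 129 122 120 118 115 103 104 103 105 113 118 124 129 131 129 132 132 135 132]
 [130 131 129 133 129 117  92  87  70  65  67  66  66  65  73  83 101 113 120 130 131 131 129 131]
 [132 131 130 129 114  86  63  52  42  36  34  38  35  36  46  57  65  73  90 117 130 131 131 130]
 [130 132 133 117  77  48  43  27  24  26  28  25  25  25  28  27  33  43  65  92 117 130 132 131]
 [130 132 129  99  50  25  24  28  23  28  24  28  30  18  25  23  28  27  42  65  97 130 132 131]
 [132 129 128  89  36  24  22  26  27  24  26  28  27  29  25  24  24  23  32  50  87 128 132 134]
 [131 134 131 107  45  22  29  25  27  27  25  24  27  29  28  22  27  28  23  37  83 129 133 134]
 [132 132 132 123  70  39  25  19  23  24  26  24  25  25  24  22  26  22  32  60 112 131 132 133]
 [131 132 1
[... 1765 characters left out ...]
4 100]
 [139 139 136 116  55  64  69  74  74  76  77  78  77  79  77  76  47  28  35  30  36  67 112 139]
 [139 137 138 133  78  67  69  72  75  76  77  77  81  78  78  75  49  36  35  40  69 109 138 141]
 [139 141 139 136 117  98  81  75  73  74  75  76  74  75  75  73  48  37  42  74 110 139 142 138]
 [138 140 139 141 141 136 113 101  92  86  82  82  85  82  79  82  61  61  82 121 139 138 139 137]
 [127 129 134 140 140 140 139 136 126 116 108 108 109 109 104 112 105 108 121 139 139 140 141 140]
 [ 80  93 115 128 136 138 140 140 139 138 137 138 139 140 139 137 137 137 137 140 141 137 140 140]
 [ 71  72  80  91 115 129 137 139 139 140 139 139 138 139 140 139 138 140 137 138 138 138 139 139]]
```

The lower outline follows the nest's rim, so the puck is partly in (top about 51 mm) and bound by the grip. I'll release it and look again.

Request:
send_rows:
  motion:
    - {"tx":0,"ty":0,"tz":0,"rx":0,"ry":0,"rz":0,"gripper":-0.5}
    - {"tx":0,"ty":0,"tz":0,"rx":0,"ry":0,"rz":0,"gripper":-0.5}
    - {"tx":0,"ty":0,"tz":-0.01,"rx":0,"ry":0,"rz":0,"gripper":-0.5}
    - {"tx":0,"ty":0,"tz":-0.05,"rx":0,"ry":0,"rz":0,"gripper":-0.5}
    - {"tx":0,"ty":0,"tz":-0.05,"rx":0,"ry":0,"rz":0,"gripper":-0.5}
    - {"tx":0,"ty":0,"tz":-0.02,"rx":0,"ry":0,"rz":0,"gripper":-0.5}
    - {"tx":0,"ty":0,"tz":0,"rx":0,"ry":0,"rz":0,"gripper":-0.5}

```text
time_s: 9.28
ee_pos: [530.4, 110.2, 103.5]
ee_rot: [179.9, -0.0, 100.4]
force: [0.1, 1.1, -0.7]
gripper_width: 68.6
gripper_force: 0.0
```

Run:
```python
from h import *
d=grab("scene");b=cv2.cvtColor(d["bgr"],6);np.set_printoptions(linewidth=200)
print(b[201:221,283:310]);print(env.state()["ee_pos"])
cv2.imwrite("pics/n3.png",cv2.resize(d["bgr"][185:235,265:332],(800,600),interpolation=cv2.INTER_CUBIC))
```

```text
[[ 92  96  95  96  94  95  95 100 102  95  96  98  95  97  94  95  95  94  96  94  91  78  83  95  94  94  96]
 [ 95  94  95  93  94  96 105 119 106  88  98 113 105  99  93  95  96  96  96  94  97  95  97  97  92  94  95]
 [ 94  96  94  96  98 107 121 130 105  82 101 133 129 115 106  98  95  93  96  95  93  95  94  95  93  94  97]
 [ 97  96  96  98 109 124 134 134 135 124 140 149 150 148 140 126 112 104  97  94  94  94  93  95  97  95  93]
 [ 95  94 103 112 130 135 136 140 150 161 163 174 177 174 173 168 155 142 119 105  95  95  94  94  94  95  94]
 [ 97 104 122 136 138 140 150 163 174 174 174 174 174 176 176 176 176 174 154 127 110 106 101  96  96  94  94]
 [106 124 135 135 138 157 172 175 173 174 177 172 176 174 174 175 176 177 171 138 121 128 123 109 105  99  98]
 [123 136 135 130 141 169 178 174 175 175 176 176 176 176 174 177 176 177 169 140 121 137 141 138 131 116 104]
 [138 136 134 116 139 172 176 176 175 176 175 176 175 177 174 175 175 169 154 127 108 136 139 138 141 139 130]
 [139 136 135 122 126 152 166 175 177 175 175 174 176 176 174 169 163 149 124  94  98 135 136 137 137
[... 461 characters left out ...]
38 138 130  77  70  70  73  73  76  76  76  79  78  76  77  76  77  79  87 121 137 137 139 137 137 137]
 [139 137 139 135 116 101  82  75  74  75  75  78  76  75  76  76  77  76  90 110 133 139 138 138 138 136 138]
 [138 137 138 139 136 133 115  97  91  88  84  82  80  75  77  81  82  91 108 135 137 139 138 137 137 136 138]
 [123 128 136 136 137 139 139 135 124 116 107 107 106 101 100 106 107 134 138 139 138 138 137 138 138 138 137]
 [ 78  92 114 128 133 140 140 141 138 138 137 136 138 138 134 136 135 137 136 136 138 137 138 139 139 137 137]
 [ 72  70  75  91 115 128 136 137 138 138 139 139 138 137 138 137 138 136 136 135 135 137 138 136 136 130 117]]
[529.78965367 110.03503594 102.78215729]
```

View pics/n3.png

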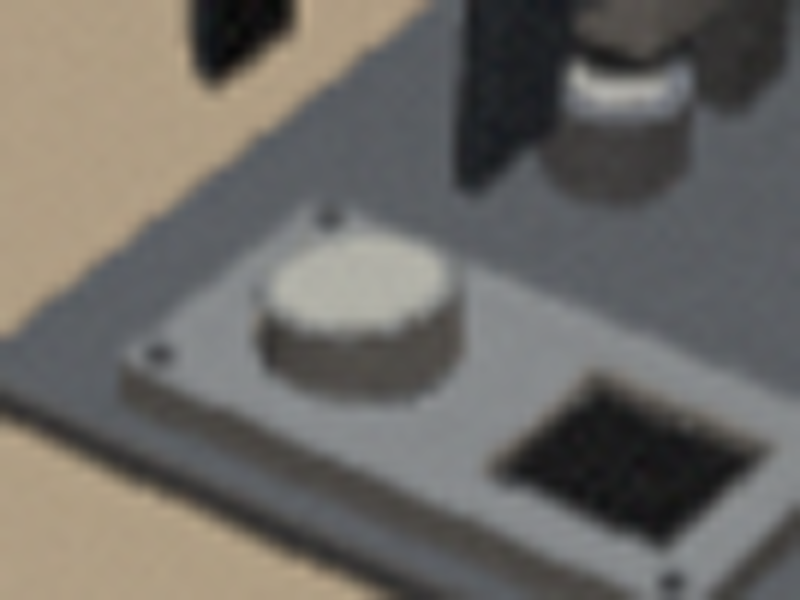

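The puck stands about 4–5 mm too high. It bears on the camera-side rim (+x, −y), and the compliance pushed the tool the same way. I'll regrip and shift towards −x, +y with light pressure.

Request:
send_rows:
  motion:
    - {"tx":0,"ty":0,"tz":0.05,"rx":0,"ry":0,"rz":0,"gripper":-0.5}
    - {"tx":0,"ty":0,"tz":0.05,"rx":0,"ry":0,"rz":0,"gripper":-0.5}
    - {"tx":0,"ty":0,"tz":0.022,"rx":0,"ry":0,"rz":0,"gripper":-0.5}
    - {"tx":0,"ty":0,"tz":0,"rx":0,"ry":0,"rz":0,"gripper":-0.5}
    - {"tx":0,"ty":0,"tz":0,"rx":0,"ry":0,"rz":0,"gripper":1}
    - {"tx":0,"ty":0,"tz":0,"rx":0,"ry":0,"rz":0,"gripper":1}
    - {"tx":0,"ty":0,"tz":0,"rx":0,"ry":0,"rz":0,"gripper":1}
    - {"tx":0,"ty":0,"tz":0,"rx":0,"ry":0,"rz":0,"gripper":1}
  grip_force: 20

```text
time_s: 10.32
ee_pos: [529.6, 110.0, 42.7]
ee_rot: [-180.0, -0.0, 100.4]
force: [-2.3, -1.7, 4.8]
gripper_width: 49.5
gripper_force: 20.0
```

Request:
send_rows:
  motion:
    - {"tx":0.001,"ty":-0.001,"tz":0.001,"rx":0,"ry":0,"rz":0,"gripper":1}
    - {"tx":0.001,"ty":-0.001,"tz":0.001,"rx":0,"ry":0,"rz":0,"gripper":1}
    - {"tx":0,"ty":0,"tz":0,"rx":0,"ry":0,"rz":0,"gripper":1}

```text
time_s: 10.7
ee_pos: [529.6, 110.2, 42.6]
ee_rot: [179.9, 0.1, 100.5]
force: [-2.4, -2.7, 9.7]
gripper_width: 49.2
gripper_force: 20.1
```

Request:
send_rows:
  motion:
    - {"tx":0.001,"ty":0,"tz":0.001,"rx":0,"ry":0,"rz":0,"gripper":1}
    - {"tx":0.001,"ty":0,"tz":0.001,"rx":0,"ry":0,"rz":0,"gripper":1}
    - {"tx":0,"ty":0,"tz":0,"rx":0,"ry":0,"rz":0,"gripper":1}

```text
time_s: 11.08
ee_pos: [529.6, 110.3, 42.4]
ee_rot: [179.9, 0.2, 100.5]
force: [-3.5, -6.6, 15.8]
gripper_width: 49.1
gripper_force: 20.3
```

Request:
send_rows:
  motion:
    - {"tx":-0.002,"ty":-0.001,"tz":-0.002,"rx":0,"ry":0,"rz":0,"gripper":1}
    - {"tx":-0.002,"ty":-0.001,"tz":0,"rx":0,"ry":0,"rz":0,"gripper":1}
    - {"tx":0,"ty":0,"tz":0,"rx":0,"ry":0,"rz":0,"gripper":1}

```text
time_s: 11.45
ee_pos: [529.6, 110.0, 42.6]
ee_rot: [179.8, -0.0, 100.4]
force: [-2.3, -0.1, 7.9]
gripper_width: 49.4
gripper_force: 20.0
```

Request:
send_rows:
  motion:
    - {"tx":-0.001,"ty":-0.001,"tz":0,"rx":0,"ry":0,"rz":0,"gripper":1}
    - {"tx":-0.001,"ty":-0.001,"tz":0,"rx":0,"ry":0,"rz":0,"gripper":1}
    - {"tx":0,"ty":0,"tz":0,"rx":0,"ry":0,"rz":0,"gripper":1}

```text
time_s: 11.82
ee_pos: [529.5, 109.8, 42.7]
ee_rot: [179.7, -0.1, 100.4]
force: [-0.8, 2.7, 7.4]
gripper_width: 49.5
gripper_force: 20.0
```

Request:
send_rows:
  motion:
    - {"tx":-0.001,"ty":0,"tz":0.001,"rx":0,"ry":0,"rz":0,"gripper":1}
    - {"tx":-0.001,"ty":0,"tz":0.001,"rx":0,"ry":0,"rz":0,"gripper":1}
    - {"tx":0,"ty":0,"tz":0,"rx":0,"ry":0,"rz":0,"gripper":1}

```text
time_s: 12.2
ee_pos: [529.6, 109.7, 42.6]
ee_rot: [179.7, -0.2, 100.3]
force: [-2.3, 4.9, 12.9]
gripper_width: 49.5
gripper_force: 20.1
```

The puck rests on the chamfer, held there by friction and about 1–2 mm too near the camera. I'll lift it clear, shift it freely, then lower again.

Request:
send_rows:
  motion:
    - {"tx":0,"ty":0,"tz":-0.006,"rx":0,"ry":0,"rz":0,"gripper":1}
    - {"tx":0,"ty":0,"tz":-0.006,"rx":0,"ry":0,"rz":0,"gripper":1}
    - {"tx":0.002,"ty":0,"tz":0,"rx":0,"ry":0,"rz":0,"gripper":1}
    - {"tx":0.002,"ty":0,"tz":0,"rx":0,"ry":0,"rz":0,"gripper":1}
    - {"tx":0,"ty":0,"tz":0,"rx":0,"ry":0,"rz":0,"gripper":1}
    - {"tx":0,"ty":0,"tz":0,"rx":0,"ry":0,"rz":0,"gripper":1}

```text
time_s: 12.95
ee_pos: [527.2, 109.4, 46.1]
ee_rot: [-180.0, 0.0, 100.4]
force: [0.0, -0.8, -1.1]
gripper_width: 49.3
gripper_force: 19.8
```

Run:
```python
from h import *
s=env.state();print(s["ee_pos"],s["ee_rot"],s["force"]);go([528.6,111,44],100.4)
b=cv2.cvtColor(grab("scene")["bgr"],6);np.set_printoptions(linewidth=200)
print(b[199:221,283:307])
```

```text
[527.15386381 109.41752993  46.07249581] [-1.79990707e+02  5.38068567e-03  1.00419856e+02] [ 0.01856836 -0.82735905 -1.08701774]
tx 0.0026 ty 0.0034 tz 0.0041 rz 0.0007
[[ 33  19  13  21  13  15  18  44  94  95  96  96  96  96  94  95  62  37  36  37  30  39  33  32]
 [ 29  22  18  15  17  10  21  43  95  97  95  96  93  98  97  93  46  36  33  37  31  31  31  32]
 [ 32  20  23  22  18  17  21  49 100  96  98  98  94  97  96  93  49  35  34  37  34  28  35  32]
 [ 32  22  20  18  18  15  13  48 105  94 105 113 106 103 103  96  47  35  35  37  29  35  35  30]
 [ 31  15  18  10  15  18  34  67 114 106 129 148 143 138 132 123  48  32  37  36  29  32  30  32]
 [ 31  23  14  13  32  62  98 128 164 163 176 178 177 176 177 164  60  32  36  32  34  31  31  34]
 [ 32  16  13  39  77 122 162 174 180 175 177 178 179 177 179 172  64  36  35  34  34  34  31  30]
 [ 33  12  25  64 130 168 177 177 177 177 177 176 177 178 179 163  60  29  36  32  31  33  35  32]
 [ 39  27  60 102 153 178 179 177 175 177 179 176 176 176 176 138  49  34  39  33  30  30  31  35]
 [ 72  71 104 131 155 171 177 176 177 17
[... 547 characters left out ...]
3 138]
 [138 137 139 114  68  67  74  75  77  77  78  80  79  80  76  54  34  36  32  40  88 135 142 141]
 [137 140 139 132  79  68  74  74  74  77  78  78  77  78  76  58  41  39  40  64 116 140 141 138]
 [139 139 140 135 117  94  76  67  67  68  70  71  72  72  69  64  40  38  63 106 137 140 139 141]
 [138 140 141 140 137 132 103  83  71  64  60  63  59  53  49  56  58  87 110 136 139 141 139 139]
 [126 129 135 138 141 139 139 135 119 103  92  92  91  94  94 101 107 136 139 141 140 139 140 138]
 [ 81  93 115 128 137 139 143 140 138 136 139 138 137 138 139 138 138 138 140 140 140 139 141 139]
 [ 71  76  76  91 114 131 135 140 140 139 140 140 140 139 141 137 139 136 136 136 138 138 139 136]]
```

Request:
send_rows:
  motion:
    - {"tx":0.0026,"ty":0.0034,"tz":0,"rx":0,"ry":0,"rz":0,"gripper":1}
    - {"tx":0,"ty":0,"tz":0,"rx":0,"ry":0,"rz":0,"gripper":1}
    - {"tx":0,"ty":0,"tz":0.005,"rx":0,"ry":0,"rz":0,"gripper":1}
    - {"tx":0,"ty":0,"tz":0.004,"rx":0,"ry":0,"rz":0,"gripper":1}
    - {"tx":0,"ty":0,"tz":0,"rx":0,"ry":0,"rz":0,"gripper":1}

```text
time_s: 13.62
ee_pos: [529.2, 110.6, 42.8]
ee_rot: [179.9, 0.1, 100.4]
force: [-1.1, -3.7, 8.1]
gripper_width: 49.8
gripper_force: 20.0
```

Request:
send_rows:
  motion:
    - {"tx":0,"ty":0,"tz":0.002,"rx":0,"ry":0,"rz":0,"gripper":1}
    - {"tx":0,"ty":0,"tz":0.002,"rx":0,"ry":0,"rz":0,"gripper":1}
    - {"tx":0,"ty":0,"tz":0,"rx":0,"ry":0,"rz":0,"gripper":1}

```text
time_s: 14.0
ee_pos: [529.2, 110.8, 42.1]
ee_rot: [179.9, 0.0, 100.4]
force: [-2.2, -4.2, 15.4]
gripper_width: 49.5
gripper_force: 19.9
```

Request:
send_rows:
  motion:
    - {"tx":0,"ty":0,"tz":-0.006,"rx":0,"ry":0,"rz":0,"gripper":1}
    - {"tx":0,"ty":0,"tz":0,"rx":0,"ry":0,"rz":0,"gripper":-0.5}
    - {"tx":0,"ty":0,"tz":0,"rx":0,"ry":0,"rz":0,"gripper":-0.5}
    - {"tx":0,"ty":0,"tz":-0.05,"rx":0,"ry":0,"rz":0,"gripper":-0.5}
    - {"tx":0,"ty":0,"tz":-0.07,"rx":0,"ry":0,"rz":0,"gripper":-0.5}
    - {"tx":0,"ty":0,"tz":0,"rx":0,"ry":0,"rz":0,"gripper":-0.5}

```text
time_s: 14.75
ee_pos: [530.6, 111.8, 104.9]
ee_rot: [179.7, -0.0, 100.4]
force: [0.1, 0.3, 0.6]
gripper_width: 68.3
gripper_force: 0.0
```

```bash
cat > m.py <<'E'
from h import *
d=grab("scene"); im0=cv2.imread("pics/scene0.png"); s=8
def ell(im,box,th):
    x0,y0,x1,y1=box; g=cv2.resize(cv2.cvtColor(im[y0:y1,x0:x1],6),None,fx=s,fy=s,interpolation=cv2.INTER_CUBIC)
    c=max(cv2.findContours((g>th).astype(np.uint8),0,1)[0],key=cv2.contourArea); e=cv2.fitEllipse(c)
    return np.round([(e[0][0]+.5)/s-.5+x0,(e[0][1]+.5)/s-.5+y0,e[1][0]/s,e[1][1]/s,e[2]],2)
def exp(c,z,r):
    q=np.array([proj(d,[c[0]+r*np.cos(t),c[1]+r*np.sin(t),z]) for t in np.linspace(0,6.28,200)]);e=cv2.fitEllipse(q.astype(np.float32)); return np.round([*e[0],*e[1],e[2]],2)
for th in(155,165):
    print("bench",ell(im0,(212,268,240,290),th),"now",ell(d["bgr"],(283,199,309,222),th))
print("exp bench",exp((596.7,-207),20,22),"exp seated",exp((531.5,110.5),47,22),"on plate",exp((531.5,110.5),54,22))
cv2.imwrite("pics/n4.png",cv2.resize(d["bgr"][195:225,277:317],(800,600),interpolation=cv2.INTER_CUBIC))
s_=env.state();print(s_["ee_pos"],s_["time_s"])
E
python3 m.py
```

```text
bench [224.66 277.73  10.86  15.82  84.8 ] now [294.98 209.03   8.02  14.11  93.32]
bench [224.63 277.77   9.72  14.74  85.95] now [294.98 209.08   7.21  13.27  93.59]
exp bench [224.86 277.88  12.04  17.32  84.88] exp seated [295.05 209.55   8.67  14.83  92.88] on plate [295.15 207.64   8.65  14.88  92.86]
[529.26197456 111.45809537 103.34879089] 14.8
```

View pics/n4.png

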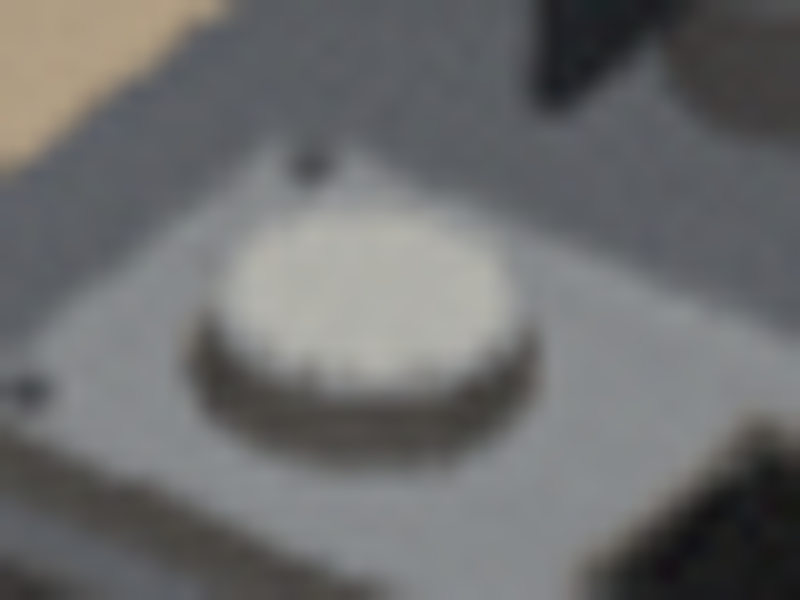

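Now the ellipse is level, with its centre at (295.0, 209.05) against about 209.4 expected when seated and 207.6 on the plate, so the puck has dropped in. I'll confirm by touching its top with closed fingers, which should meet it at 47 mm.

Request:
send_rows:
  motion:
    - {"tx":0,"ty":0,"tz":0,"rx":0,"ry":0,"rz":0,"gripper":1}
    - {"tx":0,"ty":0,"tz":0,"rx":0,"ry":0,"rz":0,"gripper":1}
    - {"tx":0,"ty":0,"tz":0,"rx":0,"ry":0,"rz":0,"gripper":1}
    - {"tx":0,"ty":0,"tz":0.03,"rx":0,"ry":0,"rz":0,"gripper":1}
    - {"tx":0,"ty":0,"tz":0.04,"rx":0,"ry":0,"rz":0,"gripper":1}
    - {"tx":0,"ty":0,"tz":0.03,"rx":0,"ry":0,"rz":0,"gripper":1}
    - {"tx":0,"ty":0,"tz":0.005,"rx":0,"ry":0,"rz":0,"gripper":1}
    - {"tx":0,"ty":0,"tz":0.005,"rx":0,"ry":0,"rz":0,"gripper":1}
    - {"tx":0,"ty":0,"tz":0.003,"rx":0,"ry":0,"rz":0,"gripper":1}
    - {"tx":0,"ty":0,"tz":0.002,"rx":0,"ry":0,"rz":0,"gripper":1}
    - {"tx":0,"ty":0,"tz":0,"rx":0,"ry":0,"rz":0,"gripper":1}

```text
time_s: 16.18
ee_pos: [529.0, 111.2, 47.3]
ee_rot: [179.9, -0.0, 100.4]
force: [-4.0, -0.5, 9.5]
gripper_width: 0.7
gripper_force: 5.2
```

Contact came at 47.3 mm under 9.5 N, so the puck is fully home. Next I rise and go above the grip.

Request:
send_rows:
  motion:
    - {"tx":0,"ty":0,"tz":-0.03,"rx":0,"ry":0,"rz":0,"gripper":1}
    - {"tx":0,"ty":0,"tz":-0.08,"rx":0,"ry":0,"rz":0,"gripper":1}
    - {"tx":0,"ty":0,"tz":-0.1,"rx":0,"ry":0,"rz":0,"gripper":-1}
    - {"tx":0,"ty":0,"tz":-0.06,"rx":0,"ry":0,"rz":0,"gripper":-1}
    - {"tx":0.04,"ty":0,"tz":-0.02,"rx":0,"ry":0,"rz":0,"gripper":-1}
    - {"tx":0.08,"ty":0.001,"tz":0,"rx":0,"ry":0,"rz":0,"gripper":-1}
    - {"tx":0.08,"ty":0.001,"tz":0,"rx":0,"ry":0,"rz":0,"gripper":-1}
    - {"tx":0.038,"ty":0.0006,"tz":0,"rx":0,"ry":0,"rz":0,"gripper":-1}
    - {"tx":0,"ty":0,"tz":0,"rx":0,"ry":0,"rz":0,"gripper":-1}
    - {"tx":0,"ty":0,"tz":0,"rx":0,"ry":0,"rz":0,"gripper":-1}

```text
time_s: 17.42
ee_pos: [508.3, 227.6, 189.8]
ee_rot: [-180.0, 0.0, 100.4]
force: [0.3, 0.1, 1.0]
gripper_width: 77.5
gripper_force: 0.0
```

Run:
```python
from h import *
s=env.state();print(s["ee_pos"],s["ee_rot"],s["force"],s["gripper_width"]);go([508.8,228.5,119],100.4)
d=grab("scene");u,v=proj(d,[508,228,150]).astype(int);t=proj(d,[508.8,228.5,160]);print("grip top expect",t,u-40,v-30)
cv2.imwrite("pics/p1.png",cv2.resize(d["bgr"][v-30:v+30,u-40:u+40],(800,600),interpolation=cv2.INTER_CUBIC))
im=cv2.imread("pics/scene0.png");g=cv2.cvtColor(im,6)[v-30:v+30,u-40:u+40];m=(g<45).astype(np.uint8)
n,l,st,c=cv2.connectedComponentsWithStats(m);print([(st[i],c[i]+[u-40,v-30]) for i in range(1,n) if st[i][4]>20])
```

```text
[508.28483533 227.58123156 189.84055896] [-1.79956390e+02  4.67372001e-02  1.00402028e+02] [0.26630879 0.12638613 0.98010169] 77.49477542826772
tx 0.0016 ty 0.0013 tz 0.1417 rz 0.0001
grip top expect [319.08344912 160.21856386] 278 133
[(array([32,  0, 14,  7, 22], dtype=int32), array([316.22727273, 135.72727273])), (array([ 34,  26,  13,  17, 174], dtype=int32), array([318.37356322, 166.56321839])), (array([49, 39,  5, 21, 60], dtype=int32), array([328.56666667, 180.93333333]))]
```

View pics/p1.png

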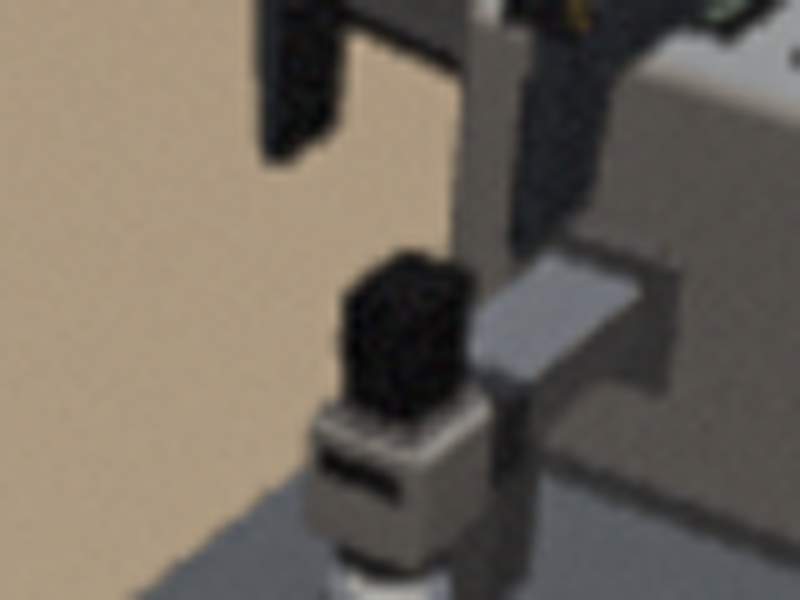

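The grip block (pixel 318,167) is where predicted and lies between the fingers. I descend to 119 mm and pinch.

Request:
send_rows:
  motion:
    - {"tx":0.0016,"ty":0.001,"tz":0.03,"rx":0,"ry":0,"rz":0,"gripper":-1}
    - {"tx":0,"ty":0,"tz":0.04,"rx":0,"ry":0,"rz":0,"gripper":-1}
    - {"tx":0,"ty":0,"tz":0.04,"rx":0,"ry":0,"rz":0,"gripper":-1}
    - {"tx":0,"ty":0,"tz":0.032,"rx":0,"ry":0,"rz":0,"gripper":-1}
    - {"tx":0,"ty":0,"tz":0,"rx":0,"ry":0,"rz":0,"gripper":-1}
    - {"tx":0,"ty":0,"tz":0,"rx":0,"ry":0,"rz":0,"gripper":1}
    - {"tx":0,"ty":0,"tz":0,"rx":0,"ry":0,"rz":0,"gripper":1}
    - {"tx":0,"ty":0,"tz":0,"rx":0,"ry":0,"rz":0,"gripper":1}
    - {"tx":0,"ty":0,"tz":0,"rx":0,"ry":0,"rz":0,"gripper":1}
    - {"tx":0,"ty":0,"tz":0,"rx":0,"ry":0,"rz":0,"gripper":1}
    - {"tx":0,"ty":0,"tz":0,"rx":0,"ry":0,"rz":0,"gripper":1}
    - {"tx":0,"ty":0,"tz":0,"rx":0,"ry":0,"rz":0,"gripper":1}
  grip_force: 25

```text
time_s: 18.98
ee_pos: [506.8, 228.9, 119.1]
ee_rot: [-179.8, 0.0, 100.4]
force: [-5.7, -0.0, 4.4]
gripper_width: 27.9
gripper_force: 25.0
```

The width is 27.9 mm, so the button is in. I relieve the side load and read the home pose.

Request:
send_rows:
  motion:
    - {"tx":0,"ty":-0.003,"tz":0,"rx":0,"ry":0,"rz":0,"gripper":1}
    - {"tx":0,"ty":0,"tz":0,"rx":0,"ry":0,"rz":0,"gripper":1}
    - {"tx":0,"ty":0,"tz":0,"rx":0,"ry":0,"rz":0,"gripper":1}

```text
time_s: 19.35
ee_pos: [506.8, 228.9, 119.1]
ee_rot: [-179.9, 0.0, 100.4]
force: [-3.5, -0.3, 0.9]
gripper_width: 27.8
gripper_force: 25.0
```

Run:
```python
from h import *
s=env.state();print(s["ee_pos"],s["ee_rot"],s["force"]);np.save("home.npy",s["ee_pos"])
d=grab("scene");cv2.imwrite("pics/home.png",d["bgr"])
```

```text
[506.80311522 228.93053965 119.05923589] [-1.79939355e+02  5.47204483e-03  1.00446557e+02] [-3.50405715 -0.26616415  0.90454292]
```

Request:
send_rows:
  motion:
    - {"tx":-0.01,"ty":0,"tz":0,"rx":0,"ry":0,"rz":0,"gripper":1}
    - {"tx":-0.03,"ty":0,"tz":0,"rx":0,"ry":0,"rz":0,"gripper":1}
    - {"tx":-0.03,"ty":0,"tz":0,"rx":0,"ry":0,"rz":0,"gripper":1}
    - {"tx":-0.03,"ty":0,"tz":0,"rx":0,"ry":0,"rz":0,"gripper":1}
    - {"tx":-0.03,"ty":0,"tz":0,"rx":0,"ry":0,"rz":0,"gripper":1}
    - {"tx":0,"ty":0,"tz":0,"rx":0,"ry":0,"rz":0,"gripper":1}
    - {"tx":0,"ty":0,"tz":0,"rx":0,"ry":0,"rz":0,"gripper":1}

```text
time_s: 20.27
ee_pos: [518.6, 166.2, 119.1]
ee_rot: [-180.0, -0.1, 100.4]
force: [-4.1, 5.1, -0.3]
gripper_width: 28.2
gripper_force: 25.0
```

```bash
cat > e.py <<'E'
from h import *
s=env.state();h=np.load("home.npy");v=s["ee_pos"]-h;print(s["time_s"],s["ee_pos"],s["ee_rot"],s["force"],s["gripper_width"],"ext %.2f"%np.hypot(v[0],v[1]),"yaw %.2f"%np.degrees(np.arctan2(v[0],-v[1])))
E
python3 e.py
```

```text
20.275 [518.62463759 166.20540253 119.09646004] [-1.79985036e+02 -1.46042050e-01  1.00398765e+02] [-4.0541223   5.1364113  -0.30381503] 28.230313750944003 ext 63.83 yaw 10.67
```

The arm draws out at yaw 10.7°, 63.8 mm so far; I continue by 56 mm.

Request:
send_rows:
  motion:
    - {"tx":-0.03,"ty":-0.001,"tz":0,"rx":0,"ry":0,"rz":0,"gripper":1}
    - {"tx":-0.03,"ty":-0.001,"tz":0,"rx":0,"ry":0,"rz":0,"gripper":1}
    - {"tx":-0.03,"ty":0,"tz":0,"rx":0,"ry":0,"rz":0,"gripper":1}
    - {"tx":-0.022,"ty":0,"tz":0,"rx":0,"ry":0,"rz":0,"gripper":1}
    - {"tx":0,"ty":0,"tz":0,"rx":0,"ry":0,"rz":0,"gripper":1}
    - {"tx":0,"ty":0,"tz":0,"rx":0,"ry":0,"rz":0,"gripper":1}
    - {"tx":0,"ty":0,"tz":0,"rx":0,"ry":0,"rz":0,"gripper":1}
    - {"tx":0,"ty":0,"tz":0,"rx":0,"ry":0,"rz":0,"gripper":1}

```text
time_s: 21.28
ee_pos: [528.9, 111.7, 119.1]
ee_rot: [179.9, -0.2, 100.4]
force: [0.4, 7.1, -1.3]
gripper_width: 27.8
gripper_force: 25.0
```

```bash
python3 e.py
python3 - <<'E'
from h import *
o=[]
h=np.load("home.npy");yv=np.array([-.182,.983,0]);m=h+yv*26;m[2]=108
for n in("scene","top"):
    d=grab(n);t=proj(d,m);q=proj(d,m-10*yv);u,v=t.astype(int);print(n,"mouth px",(t-[u-20,v-20])*10,"10mm out",(q-[u-20,v-20])*10)
    o.append(cv2.resize(d["bgr"][v-20:v+20,u-20:u+20],(400,400),interpolation=cv2.INTER_CUBIC))
cv2.imwrite("pics/s1.png",np.hstack(o))
E
```

```text
21.275 [528.90928572 111.67369328 119.10108203] [179.88447339  -0.18465925 100.39902441] [ 0.35584148  7.14027447 -1.31567405] 27.75119296668168 ext 119.32 yaw 10.68
scene mouth px [209.8447065  202.20608884] 10mm out [192.68733333 215.55790229]
top mouth px [206.9012943  203.71642326] 10mm out [243.08504511 197.47796633]
```

View pics/s1.png

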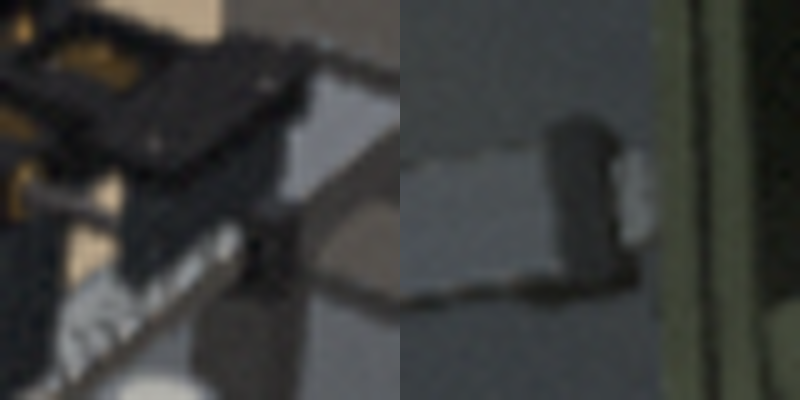

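The scale near the mouth can just be seen: the broad line merges with the collar edge (right panel, about (610,200)), which is the predicted mouth. The kinematics give 119.3 mm and the 7.1 N pull matches the spring at 120 mm. I add a small correction and let it settle.

Request:
send_rows:
  motion:
    - {"tx":-0.0014,"ty":0,"tz":0,"rx":0,"ry":0,"rz":0,"gripper":1}
    - {"tx":0,"ty":0,"tz":0,"rx":0,"ry":0,"rz":0,"gripper":1}
    - {"tx":0,"ty":0,"tz":0,"rx":0,"ry":0,"rz":0,"gripper":1}
    - {"tx":0,"ty":0,"tz":0,"rx":0,"ry":0,"rz":0,"gripper":1}
    - {"tx":0,"ty":0,"tz":0,"rx":0,"ry":0,"rz":0,"gripper":1}
    - {"tx":0,"ty":0,"tz":0,"rx":0,"ry":0,"rz":0,"gripper":1}

```text
time_s: 22.12
ee_pos: [529.0, 111.0, 119.1]
ee_rot: [179.9, -0.2, 100.4]
force: [0.4, 7.1, -1.9]
gripper_width: 27.9
gripper_force: 25.0
```

```bash
python3 e.py
python3 - <<'E'
from h import *
# bar-top grey profile along the arm near the mouth, by mm from the mouth
h=np.load("home.npy");yv=np.array([-.1853,.9827,0]);xv=np.array([.9827,.1853,0]);m=h+yv*26
for n in("top","scene"):
    d=grab(n);g=cv2.cvtColor(d["bgr"],6).astype(np.float32);r=[]
    for k in range(-4,14):
        p=[proj(d,[*(m-k*yv+w*xv)[:2],105]) for w in(0,2,4,6)];q=np.array(p,np.float32)
        r.append(int(cv2.remap(g,q[:,:1],q[:,1:],1).mean()))
    print(n,r)
E
```

```text
22.125 [529.03417645 111.0235656  119.09297899] [179.885281    -0.18450379 100.40303851] [ 0.41056826  7.13910933 -1.87424686] 27.876709810951677 ext 119.98 yaw 10.68
top [38, 37, 35, 36, 38, 45, 60, 74, 82, 86, 91, 90, 85, 81, 79, 79, 78, 75]
scene [33, 33, 33, 34, 34, 35, 35, 36, 37, 39, 40, 42, 44, 46, 47, 48, 50, 51]
```

The extension reads 119.98 mm and is steady, and the dark collar and line end at the mouth in the top view. I hand the job in.

```bash
python3 -c "
from workcell import env
print(env.job_done())"
```

```text
the job is handed in; nothing more can be done
None
```

The round standard is fully home in the round nest, and the arm is held at about 120 mm with the lock button pressed; the job is handed in, but no verdict came back.

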